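# Set the leg of an upturned bed table and shut its cam lever one-handed

### The arm

A 6-joint arm with a two-finger parallel gripper is mounted at the origin on the work surface. World frame = base frame: x ahead of the robot, y to its left, z up, the work surface at z = 0. Lengths are in m, angles in rad, forces in N, time in s.
With the tool pointing down it reaches from about 0.35 to 0.975 m from the base axis. Payload 17.4 kg.
Tool frame: the origin (TCP) lies between the finger pads, 19 mm behind the fingertips; this is the grasp point; z points along the fingers, y is the line along which they close (so a half turn about z gives the same grasp; the last joint's range is limited). The gripper opens to 85 mm and grips with 20 to 120 N. Pads are 22 mm wide; open, the fingers measure 114 mm over their backs; the gripper's body (76 mm by 85 mm) begins 54 mm behind the grasp point. The pads swing forward as they close: fully open they stand 13 mm farther back than shut.
Start: joints at [1.293, 0.116, 1.442, -0, 1.584, -0.038], TCP at [0.16, 0.656, 0.25] pointing down, gripper open.
Joint ranges: [-2.83, 2.83], [-0.83, 2.19], [0.07, 2.5], [-1.14, 4.28], [0.01, 3], [-2.97, 2.97]. Speed limits (rad/s): [1.89, 1.89, 2.22, 3.14, 3.14, 3.14].

### API

Orientations are given as [roll, pitch, yaw] about the fixed x, y, z axes, in that order (R = Rz(yaw) Ry(pitch) Rx(roll)).
In Python, from plant import bot gives the robot as it stands.
- The arm moves only by the shell command python3 -m handwheel 'ROWS' [FORCE]. ROWS is text: rows parted by semicolons, each of 7 numbers parted by spaces: the opening, from 0 (shut) to 1 (fully open), then the shift along the world's x, y, z each as a share of 500 mm, from -1 to 1, then the turn, a rotation vector about the world's x, y, z each as a share of 45 degrees, from -1 to 1. In form: jaw x y z wx wy wz; .... A call has 1 to 20 rows; each row is the pose to reach, as a shift and turn from the pose commanded when the call began; what a row does not reach only later rows make up. A row lasts 1/8 s, in which the tool goes at most 62.5 mm and 10.7 degrees, less where a joint would pass 70% of its speed; a pose out of reach is approached as far as the arm can. A call with a number of a shift or a turn outside -1 to 1 is refused whole. A call with a gripper value outside its range is refused whole. The fingers move at their own pace and stop on an object; FORCE is the grip in N (left out, the last holds). Time passes only in rows, so rows that repeat a pose let the fingers close. It gives the time, the measured TCP pose, the force, the opening and the grip force at its end, in the units of the state.
- bot.observe(): the state, without advancing time (a new reading comes with each control period).
- bot.capture(name): name is "scene" or "top" or "wrist"; returns a dict with "pixels" (384x512x3 uint8, red, green, blue), "intrinsics" (3x3 intrinsics, pixels), "eye" and "rotation" of the camera in the world. Camera axes: x right, y down, z forward; pixel columns grow to the right and rows downward; lengths in m; the calibration is good to about 2 mm. A picture is of the moment at which its call begins. There is no depth.
- bot.sign_off(): hands the job in; it is judged then, once.
Trained networks look in the newest picture that a camera, given by its name, has taken for a name from the list of things; names that differ only in an ending like _2 or _b are one class to them, and where a whole thing is asked for, a point or a joint stands for the part that bears it (a point fixed in the world has none). Each returns a list of dicts, best first, with "conf" (0 to 1); they miss things now and then, are a little off and sometimes report something else, mostly with a low value. They report only what shows in the picture. A call takes as long as a camera call.
- bot.look_for(camera, target): "at" ([x, y, z] in m, in the coordinates of the camera as it stood for that picture, good to about 4 mm: the middle of the surface that is visible of it).
- bot.cut_out(camera, target): "pixels" (384x512 bool, what is visible of it).
- bot.tip_of(camera, target): "at" ([x, y, z] in m, in the coordinates of the camera as it stood for that picture, good to about 4 mm: a listed point, or the origin of a listed thing).
The state is a dict: "time_s": time; "joint_pos": joint angles; "qvel": joint speeds; "joint_torque": joint torques, N m; "ee_pos": TCP position; "orientation": TCP orientation; "ft_force": force on the tool from outside, world axes, zero at the start; "moment": the same for the moment, N m; "gripper_width": finger opening in m; "grip_force": force on a finger pad.
Only numpy, scipy, OpenCV 4.12 (cv2) and the standard library are available. Lean on these libraries where they do the work, as an engineer would, in place of code of your own. Each camera call takes 0.05 s, during which the arm holds its last target. There are 200 camera calls.

### The job

A bed-tray table lies upside down on the desk: take the cross bar of its pulled-in springy leg, draw the leg out until the bar lies right over the strip of masking tape stuck across the panel, and hold it there. While holding it there, slide your grip along the bar so that your fingers push the leg's open cam lever fully shut, and leave the things lying about where they are. Finish while still holding the bar at the tape with the lever shut.

Things in the scene. Friction and masses are not known exactly. Their poses are not given: they have to be found in the camera images.
- panel: Upturned table top: fixed wooden board 320 (x) by 560 (y) by 16 mm, flat on the desk; origin at the centre of its underside, z up. Two T-shaped legs lie on it along its y axis. Work on the +y one; the other leg (bar fixed at y = -125 mm, catch shut) needs nothing. Offsets in all other entries are along this body's axes, from its origin.
- sleeve_mouth (a point): Centre of the mouth of the sliding leg's sleeve, at panel x = 0, y = 140, 50 mm above the desk. The sleeve, a tube of 30 mm diameter (33 mm at its collar), runs from here along +y to y = 255 mm.
- leg: Sliding leg, a steel T. Origin: centre of its cross bar, 20 mm square, 280 mm long along panel x, axis 50 mm above the desk (24 mm free under it). A 22 mm round pole runs from it along +y into the sleeve. Starts fully in (bar at panel y = 85 mm), slides only along -y, 75 mm at most. A spring pulls it home with 3 N, rising to 5 N; the lever does not stop it, so the hand must keep hold.
- bar_grip (a point): Point on the bar's axis at panel x = -128 mm, 12 mm from its end, outside the open lever: good for gripping from above, fingers closing along panel y, TCP about 62 mm above the desk so that the lever meets the fingers, not the gripper's body. With the grip eased the fingers can slide along the bar while the bar leans on the finger on the sleeve's side.
- tape: Masking-tape strip, the length mark, 12 mm wide (y) by 312 mm long (x), flat on the panel; the bar must come to lie right above it. Origin at its centre; axes parallel to the panel's. It lies 27 to 53 mm further along -y than the bar at its start. Cannot be moved.
- lever (a joint): Angle of the cam lever, rad: 0 is shut (arm parallel to the pole, on its firm stop), growing as its free end swings out towards panel -x; starts 0.30 to 0.45, limit 0.55. Turns about the vertical with light friction, about 1 N at its end, and stays where left. Shut it by pushing its side towards panel +x.
- lever_pivot (a point): Pivot of the lever, on an ear beside the sleeve's collar, at panel x = -30, y = 145, 72 mm above the desk. The grey plastic arm is 150 mm long: a neck 10 mm wide for 60 mm, then a paddle 26 mm wide; 12 mm high (66 to 78 mm above the desk). The paddle passes 6 mm above the cross bar, so a finger holding the bar can push its side. Shut, that side lies at panel x = -43 mm.
- lever_tip (a point): Free end of the lever arm, 150 mm from the pivot; shut it points along the panel's -y.
- spanner: Open-ended spanner lying on the panel, 130 mm; origin under it; leave alone.
- tape_roll: Cardboard-coloured tape roll on the panel, 70 mm across, 18 mm high; origin under it; leave alone.
- remote: Black remote control on the panel, 45 by 150 by 18 mm; origin under it; leave alone.
- mug: White mug on the desk, 80 mm across, 90 mm high; origin under it; leave alone.
- paperback: Blue book on the desk, 130 by 190 by 28 mm; origin under it; leave alone.
- jar: Glass jar on the desk, 60 mm across, 90 mm high; origin under it; leave alone.
- carton: Cardboard carton on the desk, 140 by 100 by 90 mm; origin under it; leave alone.

How it is judged:
On the way, in this order (a step that is already met when the one before it is completed fails the run):
1. the leg is held out with its bar over the tape, the lever still open (not (y of leg in the frame of tape above 0.006 m or y of leg in the frame of tape below -0.006 m) and contact force between the fingers and leg above 1 N and value of joint lever above 0.2 rad), for 0.3 s.
2. the lever is shut while the leg is held at the tape (not (y of leg in the frame of tape above 0.006 m or y of leg in the frame of tape below -0.006 m) and contact force between the fingers and leg above 1 N and value of joint lever below 0.06 rad), for 0.3 s.
At the end, for the whole second after the job is handed in: The fingers still hold the leg (at least 1 N), the bar's centre line is within 6 mm of the tape's centre line and at rest, and the lever is shut to within 0.06 rad (all of step 2 and linear speed of leg below 0.02 m/s); the arm keeps its last pose, push and grip.
It fails at once if the lever was shut more than half way while the leg was more than 12 mm off the tape (value of joint lever below 0.15 rad and (y of leg in the frame of tape above 0.012 m or y of leg in the frame of tape below -0.012 m)).
It fails at once if a thing lying about was moved more than 30 mm (distance of any of spanner, tape_roll, remote, mug, paperback, jar, carton from where it was at the start of the episode above 0.03 m).
It also fails if it takes over 32 s, if anything falls off the work surface, if the arm or the gripper's body presses on something with over 40 N, if the wrist force passes 120 N, or if a joint passes its speed limit or range.

## Working session

There is one attempt and no reset: what is moved stays moved. The work goes in short steps, Python scripts to look and compute and a shell command to move; the robot and the scene stay as the last step left them, time stands still between calls to the robot, and variables do not carry over. Pictures are saved under pics/ and viewed, at most 10 in all, crops included, and the job is handed in when it is done.

```bash
ls; mkdir -p pics
cat > h.py <<'E'
import numpy as np, cv2
from plant import bot
def cap(n,save=None):
    c=bot.capture(n)
    if save: cv2.imwrite('pics/'+save,cv2.cvtColor(c['pixels'],cv2.COLOR_RGB2BGR))
    return c
def W(c,p): return np.array(c['eye'])+np.array(c['rotation'])@np.array(p)
def ray(c,uv,z):
    d=np.array(c['rotation'])@np.linalg.inv(c['intrinsics'])@np.array([*uv,1.]); e=np.array(c['eye'])
    return e+d*(z-e[2])/d[2]
def px(c,p):
    q=np.array(c['intrinsics'])@np.array(c['rotation']).T@(np.array(p)-c['eye']); return q[:2]/q[2]
E
python3 - <<'E'
from h import *
np.set_printoptions(precision=4,suppress=True)
print(bot.observe())
for n in ['top','scene']:
    c=cap(n,n+'0.png'); print(n,c['eye'],c['rotation'],c['intrinsics'])
    for t in ['panel','tape','leg','bar_grip','sleeve_mouth','lever_pivot','lever_tip']:
        print(t,[(round(r['conf'],2),W(c,r['at'])) for r in bot.tip_of(n,t)[:2]])
    for t in ['spanner','tape_roll','remote','mug','jar','carton','paperback']:
        print(t,[(round(r['conf'],2),W(c,r['at'])) for r in bot.look_for(n,t)[:1]])
E
```

```text
pics
{'time_s': 0.0, 'joint_pos': array([ 1.2932,  0.1165,  1.4423,  0.    ,  1.584 , -0.0378]), 'qvel': array([-0.0003,  0.0003,  0.0012,  0.0026, -0.    , -0.0004]), 'joint_torque': array([ -0.0021, -73.1997, -63.2492,  -0.0002,   0.0064,   0.    ]), 'ee_pos': array([0.1603, 0.6555, 0.2493]), 'orientation': array([-3.1405, -0.0001,  2.9018]), 'ft_force': array([-0.8458, -0.0915,  0.609 ]), 'moment': array([-0.0348, -0.0415,  0.0152]), 'grip_force': 0.0, 'gripper_width': 0.08542898385663805}
top [ 0.3385 -0.0165  1.6556] [-3.0168  0.0036 -1.6007] [[401.0013   0.     254.05  ]
 [  0.     401.0013 194.7719]
 [  0.       0.       1.    ]]
panel [(0.95, array([-1.9983, -2.3533, -0.6812]))]
tape [(0.73, array([-1.8931, -2.2481, -0.576 ]))]
leg [(0.84, array([-1.6864, -2.0414, -0.3693]))]
bar_grip [(0.83, array([-1.7423, -2.0973, -0.4252])), (0.54, array([-1.8912, -2.2462, -0.5741]))]
sleeve_mouth [(0.79, array([-1.5207, -1.8757, -0.2035]))]
lever_pivot [(0.49, array([-1.4815, -1.8365, -0.1644]))]
lever_tip [(0.65, array([-1.9316, -2.2867, -0.6145]))]
spanner [(0.49, array([-2.109 , -2.46
[... 547 characters left out ...]
, 2.9578, 3.7504])), (0.4, array([3.9137, 3.2239, 4.0166]))]
leg [(0.97, array([3.4481, 2.7583, 3.551 ]))]
bar_grip [(0.97, array([3.4585, 2.7687, 3.5614])), (0.61, array([4.3309, 3.6411, 4.4338]))]
sleeve_mouth [(0.66, array([3.2813, 2.5915, 3.3842]))]
lever_pivot [(0.69, array([3.2376, 2.5478, 3.3405]))]
lever_tip [(0.77, array([3.6201, 2.9303, 3.723 ]))]
spanner [(0.7, array([3.9013, 3.2115, 4.0042]))]
tape_roll [(0.71, array([4.2887, 3.5989, 4.3916]))]
remote [(0.6, array([3.1879, 2.4981, 3.2908]))]
mug [(0.78, array([2.2782, 1.5884, 2.3811]))]
jar [(0.88, array([5.124 , 4.4342, 5.2269]))]
carton [(0.88, array([2.4923, 1.8025, 2.5952]))]
paperback [(0.9, array([5.5123, 4.8225, 5.6152]))]
```

Rotation is given as rpy; fix the helper.

```bash
cat > h.py <<'E'
import numpy as np, cv2
from scipy.spatial.transform import Rotation as Ro
from plant import bot
np.set_printoptions(precision=4,suppress=True)
def cap(n,save=None):
    c=dict(bot.capture(n)); c['R']=Ro.from_euler('xyz',c['rotation']).as_matrix(); c['eye']=np.array(c['eye'])
    if save: cv2.imwrite('pics/'+save,cv2.cvtColor(c['pixels'],cv2.COLOR_RGB2BGR))
    return c
def W(c,p): return c['eye']+c['R']@np.array(p)
def ray(c,uv,z):
    d=c['R']@np.linalg.inv(c['intrinsics'])@np.array([*uv,1.]); e=c['eye']
    return e+d*(z-e[2])/d[2]
def px(c,p):
    q=np.array(c['intrinsics'])@c['R'].T@(np.array(p)-c['eye']); return q[:2]/q[2]
E
python3 - <<'E'
from h import *
for n in ['top','scene','wrist']:
    c=cap(n,n+'1.png')
    for t in ['panel','tape','leg','bar_grip','sleeve_mouth','lever_pivot','lever_tip']:
        print(n,t,[(round(r['conf'],2),W(c,r['at']),px(c,W(c,r['at'])).round()) for r in bot.tip_of(n,t)[:2]])
    if n=='wrist': continue
    for t in ['spanner','tape_roll','remote','mug','jar','carton','paperback']:
        print(t,[(round(r['conf'],2),W(c,r['at'])) for r in bot.look_for(n,t)[:1]])
E
```

```text
top panel [(0.61, array([0.5778, 0.0929, 0.0022]), array([227., 188.]))]
top tape [(0.54, array([ 0.5995, -0.5543,  0.    ]), array([382., 178.])), (0.53, array([0.5694, 0.1207, 0.0169]), array([221., 190.]))]
top leg [(0.79, array([0.565 , 0.1724, 0.0514]), array([207., 190.])), (0.61, array([0.4838, 0.0749, 0.0704]), array([231., 209.]))]
top bar_grip [(0.94, array([0.4357, 0.1405, 0.0535]), array([215., 222.])), (0.21, array([0.4875, 0.0747, 0.0726]), array([231., 208.]))]
top sleeve_mouth [(0.82, array([0.5472, 0.2245, 0.052 ]), array([194., 195.]))]
top lever_pivot [(0.65, array([0.5211, 0.2252, 0.0725]), array([193., 201.]))]
top lever_tip [(0.58, array([0.4862, 0.0749, 0.0717]), array([231., 208.])), (0.33, array([0.5669, 0.4977, 0.0016]), array([130., 194.]))]
spanner [(0.65, array([0.6755, 0.051 , 0.0196]))]
tape_roll [(0.55, array([ 0.5409, -0.1275,  0.0366]))]
remote [(0.73, array([0.6363, 0.287 , 0.0357]))]
mug [(0.56, array([0.4397, 0.5658, 0.0413]))]
jar [(0.49, array([ 0.3819, -0.4919,  0.0887]))]
carton [(0.85, array([0.5625, 0.4834, 0.091 ]))]
paperback [(0.62, array
[... 415 characters left out ...]
 [(0.94, array([0.5445, 0.2232, 0.0515]), array([313., 233.]))]
scene lever_pivot [(0.54, array([0.516 , 0.2237, 0.0655]), array([319., 225.]))]
scene lever_tip [(0.64, array([0.4824, 0.0741, 0.071 ]), array([286., 192.]))]
spanner [(0.63, array([ 0.3893, -0.4873,  0.0613]))]
tape_roll [(0.63, array([ 0.5396, -0.1247,  0.0324]))]
remote [(0.72, array([0.6754, 0.0535, 0.0244]))]
mug [(0.89, array([0.4198, 0.5557, 0.0553]))]
jar [(0.63, array([ 0.3868, -0.4859,  0.0647]))]
carton [(0.7, array([0.5845, 0.4987, 0.0871]))]
paperback [(0.89, array([ 0.5997, -0.5479,  0.0258]))]
wrist panel []
wrist tape []
wrist leg []
wrist bar_grip []
wrist sleeve_mouth []
wrist lever_pivot []
wrist lever_tip []
```

View pics/top0.png

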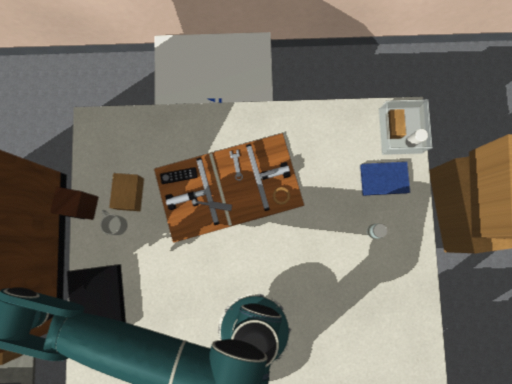

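View pics/scene0.png

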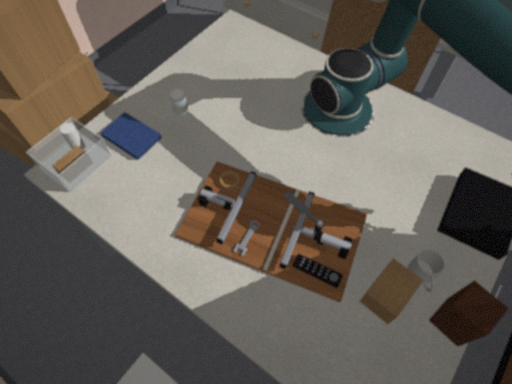

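Top view: the panel has a yaw of about 14°, its +y points left. The sliding leg's bar runs through (207,190), with bar_grip at (215,222), the tape at about (221,190), and the lever tip at (231,208). The scene view shows the same layout. The two views agree, so I'll go over the bar end for a close look.

```bash
python3 -m handwheel '1 0.58 -1 0.1 0 0 0.62;1 0.58 -1 0.1 0 0 0.62;1 0.58 -1 0.1 0 0 0.62;1 0.58 -1 0.1 0 0 0.62;1 0.58 -1 0.1 0 0 0.62;1 0.58 -1 0.1 0 0 0.62;1 0.58 -1 0.1 0 0 0.62;1 0.58 -1 0.1 0 0 0.62;1 0.58 -1 0.1 0 0 0.62;1 0.58 -1 0.1 0 0 0.62;1 0.58 -1 0.1 0 0 0.62;1 0.58 -1 0.1 0 0 0.62;1 0.58 -1 0.1 0 0 0.62'
python3 - <<'E'
from h import *
c=cap('wrist','w1.png'); print(c['eye'],c['rotation'])
for t in ['panel','tape','leg','bar_grip','sleeve_mouth','lever_pivot','lever_tip']:
    print(t,[(round(r['conf'],2),W(c,r['at']),px(c,W(c,r['at'])).round()) for r in bot.tip_of('wrist',t)[:2]])
E
```

```text
time_s: 5.03
ee_pos: [0.4498, 0.1568, 0.2999]
orientation: [3.141, -0.0, -2.893]
ft_force: [0.0, -0.6, -0.2]
gripper_width: 0.0855
grip_force: 0.0
[0.372  0.1374 0.424 ] [2.824  0.0008 1.8195]
panel [(0.71, array([0.5822, 0.0946, 0.0019]), array([187., 224.]))]
tape [(0.73, array([0.5718, 0.1294, 0.016 ]), array([211., 227.]))]
leg [(0.95, array([0.5587, 0.1749, 0.0496]), array([243., 237.]))]
bar_grip [(0.71, array([0.4353, 0.1422, 0.0524]), array([241., 142.]))]
sleeve_mouth [(0.66, array([0.5483, 0.2264, 0.0443]), array([282., 236.]))]
lever_pivot [(0.83, array([0.5185, 0.2203, 0.0719]), array([286., 225.]))]
lever_tip [(0.72, array([0.4856, 0.0773, 0.0715]), array([177., 172.]))]
```

View pics/w1.png

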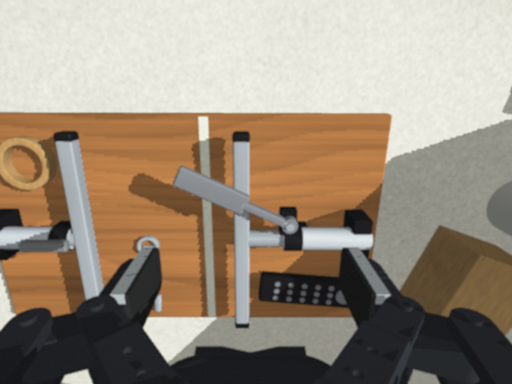

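The wrist view shows the bar as a vertical strip at column 241 (rows 132–325), the tape at columns 203–211, and the lever paddle end at about (180,175). The bar's free end at the top is clear of the lever, and the networks' points match the picture. Next I'll fit the panel pose and measure the tape offset.

```bash
cat > fit.py <<'E'
from h import *
from scipy.optimize import least_squares
off={'panel':(0,0,0),'leg':(0,.085,.05),'bar_grip':(-.128,.085,.05),'sleeve_mouth':(0,.14,.05),'lever_pivot':(-.03,.145,.072)}
obs=[]; tip=[]; cs={}
for n in ['top','scene','wrist']:
    c=cap(n); cs[n]=c
    for t in list(off)+['lever_tip']:
        r=bot.tip_of(n,t)
        if r and r[0]['conf']>.4:
            p=W(c,r[0]['at']); (tip if t=='lever_tip' else obs).append(p if t=='lever_tip' else (t,p,n))
def P(v,o): 
    s,k=np.sin(v[2]),np.cos(v[2]); return np.array([v[0]+k*o[0]-s*o[1],v[1]+s*o[0]+k*o[1],o[2]])
f=lambda v:np.concatenate([(P(v,off[t])-p)[:2] for t,p,n in obs])
v=least_squares(f,[.58,.09,.244],loss='soft_l1',f_scale=.004).x
print('panel',v); 
for t,p,n in obs: print(n,t,((p-P(v,off[t]))*1000).round(1))
inv=lambda p:np.array([[np.cos(v[2]),np.sin(v[2])],[-np.sin(v[2]),np.cos(v[2])]])@(np.array(p)[:2]-v[:2])
for p in tip: q=inv(p); print('tip',q,p[2],'angle',np.arctan2(-(q[0]+.03),.145-q[1]))
for n in ['wrist','top','scene']:
  for t,z in [('tape',.016),('leg',.06)]:
    r=bot.cut_out(n,t)
    if not r: continue
    m=r[0]['pixels']; vv,uu=np.nonzero(m)
    q=np.array([inv(ray(cs[n],(a,b),z)) for a,b in zip(uu,vv)])
    s=q[(np.abs(q[:,0])<.15)&(np.abs(q[:,0])>.04)]
    k=np.polyfit(s[:,0],s[:,1],1)
    print(n,t,round(r[0]['conf'],2),len(uu),'y median',np.median(s[:,1]),'line',k,'x range',q[:,0].min(),q[:,0].max())
print('grip',P(v,(-.128,.085,.062)),bot.observe()['time_s'])
E
python3 fit.py
```

```text
panel [0.5804 0.09   0.2387]
top panel [-4.6  2.7  3.6]
top leg [ 6.9 -2.2  1.9]
top sleeve_mouth [-1.   0.4  3.3]
scene panel [-1.5 -6.5 -0.5]
scene leg [ 2.6 -0.5 -2.5]
scene bar_grip [-3.4 -4.2 -1.2]
scene sleeve_mouth [-2.8 -0.5 -0.2]
scene lever_pivot [-2.5 -1.2 -7.4]
wrist panel [3.2 3.1 1.8]
wrist leg [-2.7  1.3  2.4]
wrist bar_grip [113.1  85.3  -3.3]
wrist sleeve_mouth [ 2.2  1.1 -3.9]
wrist lever_pivot [ 0.5 -0.9  2.8]
tip [-0.0952  0.007 ] 0.07470254248870623 angle 0.4412619811871034
tip [-0.0971  0.0105] 0.07050794720044296 angle 0.4626871875951145
wrist tape 0.89 1436 y median 0.03497523613373277 line [0.0073 0.0351] x range -0.15514342272259493 0.15595057341691243
top tape 0.65 25 y median 0.031698448030545355 line [0.0086 0.0322] x range -0.14240873644653235 0.07345813911236353
top leg 0.62 148 y median 0.08067069823146056 line [0.0025 0.0804] x range 0.04069299579224228 0.13866200319466077
scene tape 0.73 290 y median 0.03508081343178951 line [0.0084 0.0349] x range -0.15800469632844255 0.1540496964145469
scene leg 0.58 525 y median 0.0851928781543155 line [0.0052 0.085 ] x range -0.14100527852852063 0.14513932090332765
grip [0.4359 0.1423 0.062 ] 6.775
```

The fit is consistent: heights agree with the text to within a few mm and the yaw is about 0.246, which the tool already matches. The tape lies at panel y ≈ 35 mm, so the draw is about 50 mm. Now I'll descend and grip.

```bash
python3 -m handwheel '0.7 -0.028 -0.03 -0.12 0 0 0;0.7 -0.028 -0.03 -0.24 0 0 0;0.7 -0.028 -0.03 -0.34 0 0 0;0.7 -0.028 -0.03 -0.42 0 0 0;0.7 -0.028 -0.03 -0.476 0 0 0;0.7 -0.028 -0.03 -0.476 0 0 0;0.7 -0.028 -0.03 -0.476 0 0 0;0.2 -0.028 -0.03 -0.476 0 0 0;0.15 -0.028 -0.03 -0.476 0 0 0;0.1 -0.028 -0.03 -0.476 0 0 0;0.1 -0.028 -0.03 -0.476 0 0 0;0.1 -0.028 -0.03 -0.476 0 0 0' 30
python3 - <<'E'
from h import *
c=cap('wrist','w2.png'); print(bot.observe())
E
```

```text
time_s: 8.28
ee_pos: [0.4366, 0.141, 0.0629]
orientation: [3.141, 0.001, -2.894]
ft_force: [-2.0, 2.1, 5.4]
gripper_width: 0.0194
grip_force: 31.4
{'time_s': 8.325, 'joint_pos': array([ 0.2565, -0.2559,  2.1046,  0.0005,  1.2918, -1.5617]), 'qvel': array([ 0.0013,  0.    ,  0.0005, -0.0001, -0.0014,  0.0005]), 'joint_torque': array([ -1.2359, -34.1248, -55.86  ,  -0.6992,  -0.5044,  -0.0201]), 'ee_pos': array([0.4367, 0.141 , 0.0629]), 'orientation': array([ 3.1411,  0.0012, -2.8944]), 'ft_force': array([-2.4961,  3.2336,  6.0083]), 'moment': array([ 0.2863,  0.4126, -0.0324]), 'grip_force': 31.38085663318634, 'gripper_width': 0.019227809634231794}
```

View pics/w2.png

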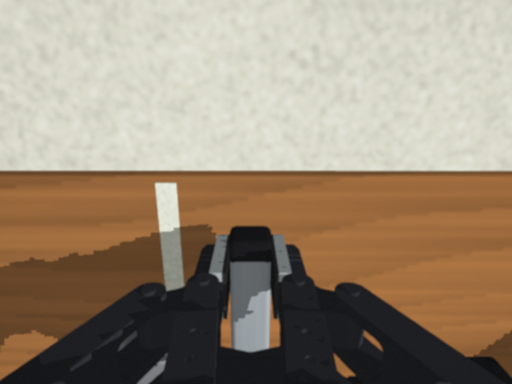

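Gripped: the bar is between the pads at about (250,265–350) and the tape end is at (166,183) to (175,290). I'll measure the draw distance from this picture.

```bash
cat > off.py <<'E'
from h import *
import sys
def tapeoff(c,name='wrist'):
    hsv=cv2.cvtColor(c['pixels'],cv2.COLOR_RGB2HSV); e=bot.observe()['ee_pos']
    ey=np.array([-np.sin(.2465),np.cos(.2465)])
    out=[]
    r=bot.cut_out(name,'tape')
    for k in r[:1]:
        vv,uu=np.nonzero(k['pixels']); q=np.array([ray(c,(a,b),.016)[:2] for a,b in zip(uu,vv)])
        for b in np.unique(vv)[::8]:
            s=q[vv==b]; out.append([b,uu[vv==b].min(),uu[vv==b].max(),((s-e[:2])@ey).mean()*1000])
    return r and r[0]['conf'],np.array(out)
if __name__=='__main__':
    c=cap('wrist'); print(tapeoff(c),c['eye'],c['rotation'])
    e=bot.observe()['ee_pos']; ey=np.array([-np.sin(.2465),np.cos(.2465)])
    for uv in [(242,233),(261,233)] : pass
    print('bar centre check', [((ray(c,uv,.06)[:2]-e[:2])@ey*1000).round(1) for uv in [(231,300),(272,300)]])
    print([((ray(c,uv,.016)[:2]-e[:2])@ey*1000).round(1) for uv in [(155.5,185),(176.5,185),(161,245),(182,245)]])
E
python3 off.py
```

```text
(0.63, array([[182.    , 156.    , 174.    , -48.7096],
       [190.    , 155.    , 175.    , -49.1251],
       [198.    , 156.    , 176.    , -48.9614],
       [206.    , 157.    , 177.    , -48.7948],
       [214.    , 158.    , 177.    , -48.9236],
       [222.    , 158.    , 178.    , -49.0547],
       [230.    , 159.    , 179.    , -48.8845],
       [238.    , 160.    , 180.    , -48.7112],
       [246.    , 161.    , 181.    , -48.5348],
       [254.    , 162.    , 181.    , -48.6671],
       [262.    , 163.    , 182.    , -48.487 ],
       [270.    , 163.    , 182.    , -48.9392],
       [278.    , 164.    , 183.    , -48.7583],
       [286.    , 165.    , 182.    , -49.2215]])) [0.3587 0.1217 0.1869] [2.8227 0.0004 1.8177]
bar centre check [np.float64(-9.0), np.float64(11.1)]
[np.float64(-54.4), np.float64(-42.2), np.float64(-54.7), np.float64(-41.7)]
```

```bash
python3 -m handwheel '0.1 0.003 -0.012 0 0 0 0;0.1 0.006 -0.024 0 0 0 0;0.1 0.0105 -0.042 0 0 0 0;0.1 0.015 -0.06 0 0 0 0;0.1 0.0195 -0.078 0 0 0 0;0.1 0.0225 -0.09 0 0 0 0;0.1 0.0242 -0.096 0 0 0 0;0.1 0.0242 -0.096 0 0 0 0;0.1 0.0242 -0.096 0 0 0 0;0.1 0.0242 -0.096 0 0 0 0'
sed -i 's/^        for b in np.unique/        print(len(uu))\n        for b in np.unique/' off.py
python3 - <<'E'
from off import *
o=bot.observe(); print(o['ee_pos'],o['orientation'],o['ft_force'],o['gripper_width'],o['grip_force'])
c=cap('wrist','w3.png')
print(tapeoff(c)); t=cap('top'); s=cap('scene','s3.png')
print([(n,r[0]['conf'],W(k,r[0]['at'])) for n,k in [('top',t),('scene',s)] for r in [bot.tip_of(n,'lever_tip')] if r])
E
```

```text
time_s: 9.68
ee_pos: [0.4487, 0.093, 0.0629]
orientation: [3.141, 0.001, -2.894]
ft_force: [-3.6, 3.4, 6.7]
gripper_width: 0.0192
grip_force: 31.4
[0.4487 0.093  0.0629] [ 3.1409  0.0011 -2.8944] [-3.5768  3.4091  6.6671] 0.019174035854642984 31.433517336845398
895
(0.86, array([[182.    , 243.    , 261.    ,   1.4458],
       [190.    , 241.    , 261.    ,   0.8766],
       [198.    , 241.    , 261.    ,   0.8839],
       [206.    , 241.    , 261.    ,   0.8913],
       [214.    , 241.    , 260.    ,   0.6006],
       [222.    , 241.    , 260.    ,   0.6057]]))
[('scene', 0.7, array([0.4844, 0.0733, 0.0706]))]
```

View pics/w3.png

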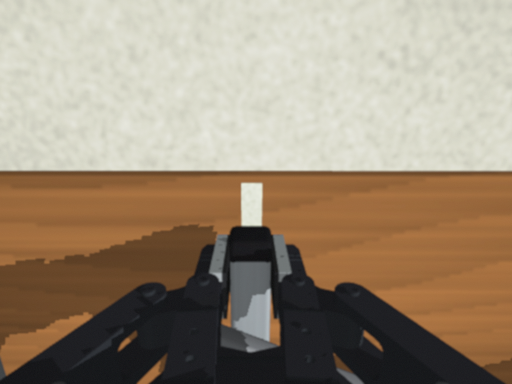

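View pics/s3.png

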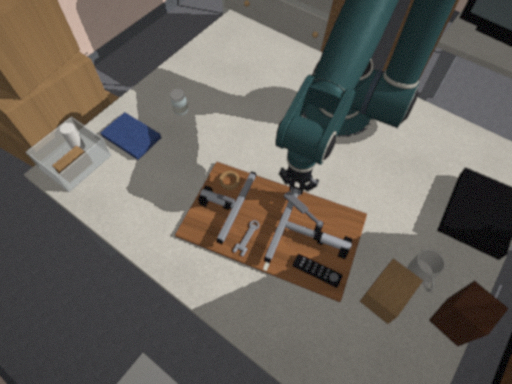

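The tape is centred at column 251, exactly in line with the bar (offset < 1 mm), and the lever is still open. The first step has been held. Now I'll ease the grip, shift 2 mm towards −y to compensate, and slide along panel +x.

```bash
python3 -m handwheel '0.28 0.0005 -0.002 0 0 0 0;0.28 0.001 -0.004 0 0 0 0;0.28 0.001 -0.004 0 0 0 0;0.28 0.001 -0.004 0 0 0 0' 20
python3 - <<'E'
from off import *
o=bot.observe(); print(o['ee_pos'],o['ft_force'],o['gripper_width'],o['grip_force'])
c=cap('wrist','w4.png'); print(tapeoff(c))
E
```

```text
time_s: 10.48
ee_pos: [0.449, 0.0907, 0.062]
orientation: [3.142, 0.0, -2.895]
ft_force: [0.2, 4.6, 2.6]
gripper_width: 0.0238
grip_force: 2.1
[0.449  0.0907 0.062 ] [0.2243 4.6112 2.5732] 0.023772745020215577 2.0725004374980927
875
(0.97, array([[183.    , 247.    , 249.    ,  -0.9109],
       [191.    , 245.    , 265.    ,   3.1335],
       [199.    , 245.    , 265.    ,   3.1603],
       [207.    , 245.    , 264.    ,   2.8931],
       [215.    , 245.    , 264.    ,   2.9183],
       [223.    , 245.    , 264.    ,   2.9439]]))
```

View pics/w4.png

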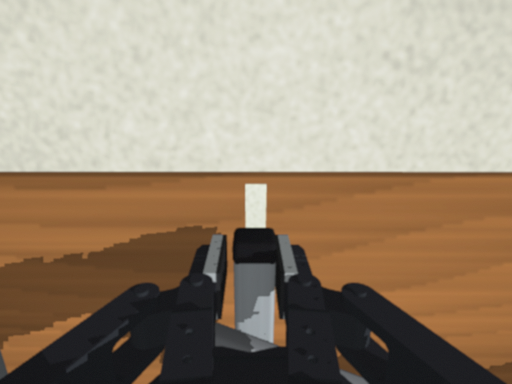

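The bar (cols 235–274) still lines up with the tape (245–265) and leans on the sleeve-side finger with about 4 N. Now the slide.

```bash
python3 -m handwheel '0.28 0.0097 0.0024 0 0 0 0;0.28 0.0194 0.0049 0 0 0 0;0.28 0.0291 0.0073 0 0 0 0;0.28 0.0388 0.0098 0 0 0 0;0.28 0.0485 0.0122 0 0 0 0;0.28 0.0582 0.0146 0 0 0 0;0.28 0.0679 0.0171 0 0 0 0;0.28 0.0776 0.0195 0 0 0 0;0.28 0.0873 0.022 0 0 0 0;0.28 0.097 0.0244 0 0 0 0;0.28 0.1067 0.0268 0 0 0 0;0.28 0.1164 0.0293 0 0 0 0;0.28 0.1164 0.0293 0 0 0 0'
python3 - <<'E'
from off import *
o=bot.observe(); print(o['ee_pos'],o['ft_force'],o['gripper_width'],o['grip_force'])
c=cap('wrist','w5.png'); r=tapeoff(c); print(r[0],r[1][::4])
for n in ['top','scene']:
    k=cap(n,n+'5.png')
    print([(n,r[0]['conf'],W(k,r[0]['at'])) for r in [bot.tip_of(n,'lever_tip')] if r])
E
```

```text
time_s: 12.2
ee_pos: [0.5076, 0.1055, 0.0618]
orientation: [3.142, 0.0, -2.894]
ft_force: [2.0, 4.4, -2.2]
gripper_width: 0.0235
grip_force: 2.0
[0.5076 0.1055 0.0618] [ 1.9972  4.4232 -2.2325] 0.023462425137807764 1.9895102083683014
725
0.79 [[ 71.     261.     265.       6.8964]
 [103.     247.     260.       2.0895]]
[]
[('scene', 0.83, array([0.5371, 0.0743, 0.0718]))]
```

View pics/w5.png

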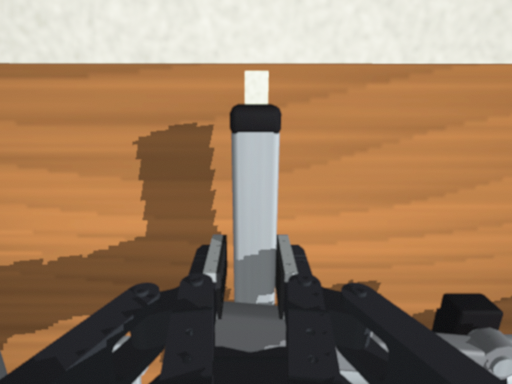

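The bar end (cols 230–281) still sits over the tape (245–269), and the lever is at about 0.11 rad, as the geometry predicts. About 13 mm remain, which I'll do slowly.

```bash
python3 -m handwheel '0.28 0.0078 0.002 0 0 0 0;0.28 0.0136 0.0034 0 0 0 0;0.28 0.0194 0.0049 0 0 0 0;0.28 0.0233 0.0059 0 0 0 0;0.28 0.0233 0.0059 0 0 0 0'
python3 - <<'E'
from off import *
o=bot.observe(); print(o['ee_pos'],o['ft_force'],o['moment'],o['gripper_width'],o['grip_force'])
k=cap('scene'); print([(r[0]['conf'],W(k,r[0]['at'])) for r in [bot.tip_of('scene','lever_tip')] if r])
E
```

```text
time_s: 13.12
ee_pos: [0.5187, 0.1083, 0.0619]
orientation: [-3.142, -0.001, -2.894]
ft_force: [-1.6, 3.0, -1.8]
gripper_width: 0.0238
grip_force: 2.0
[0.5187 0.1083 0.0619] [-1.6488  3.0212 -1.8306] [0.6382 0.2415 0.0467] 0.023838491876711845 2.012268540565856
[(0.81, array([0.5454, 0.077 , 0.0739]))]
```

```bash
python3 -m handwheel '0.28 0.001 0.0002 0 0 0 0;0.28 0.002 0.0005 0 0 0 0;0.28 0.002 0.0005 0 0 0 0'; python3 -m handwheel '0.28 0.001 0.0002 0 0 0 0;0.28 0.002 0.0005 0 0 0 0;0.28 0.002 0.0005 0 0 0 0'; python3 -m handwheel '0.28 0.001 0.0002 0 0 0 0;0.28 0.002 0.0005 0 0 0 0;0.28 0.002 0.0005 0 0 0 0'
```

```text
time_s: 13.6
ee_pos: [0.5195, 0.1085, 0.0619]
orientation: [3.142, -0.001, -2.894]
ft_force: [-3.5, 2.8, -0.0]
gripper_width: 0.0242
grip_force: 2.3
time_s: 13.98
ee_pos: [0.5206, 0.1087, 0.062]
orientation: [3.142, -0.0, -2.894]
ft_force: [-3.5, 2.6, -0.6]
gripper_width: 0.0238
grip_force: 2.2
time_s: 14.35
ee_pos: [0.5213, 0.1089, 0.0619]
orientation: [3.142, -0.001, -2.894]
ft_force: [-8.0, 1.7, 1.1]
gripper_width: 0.024
grip_force: 5.4
```

The force rose to 8 N, so the stop has been met (finger edge at panel x ≈ −42 mm, −43 expected). One more millimetre, then verify.

```bash
python3 -m handwheel '0.28 0.001 0.0002 0 0 0 0;0.28 0.002 0.0005 0 0 0 0;0.28 0.002 0.0005 0 0 0 0;0.28 0.002 0.0005 0 0 0 0'
python3 - <<'E'
from off import *
o=bot.observe(); print(o['ee_pos'],o['ft_force'],o['gripper_width'],o['grip_force'])
c=cap('wrist','w6.png'); r=tapeoff(c); print(r[0],r[1][:,:3])
k=cap('scene'); print([(r[0]['conf'],W(k,r[0]['at'])) for r in [bot.tip_of('scene','lever_tip')] if r])
t=cap('top')
a=cv2.resize(k['pixels'][150:290,220:380],None,fx=2.5,fy=2.5,interpolation=2); b=cv2.resize(t['pixels'][120:250,150:310],None,fx=2.5,fy=2.5,interpolation=2)[:325]
b=cv2.copyMakeBorder(b,0,25,0,0,0); b=cv2.resize(b,(400,350)); 
b=np.vstack([a[:350],b])[:700]; cv2.imwrite('pics/x6.png',cv2.cvtColor(np.hstack([a[:350],c['pixels'][:350,56:456]]),cv2.COLOR_RGB2BGR))
E
```

```text
time_s: 14.85
ee_pos: [0.5215, 0.109, 0.0618]
orientation: [3.142, -0.004, -2.894]
ft_force: [-16.8, -1.0, 6.9]
gripper_width: 0.0239
grip_force: 10.3
[0.5215 0.109  0.0618] [-16.764   -0.985    6.9247] 0.023902779757219557 10.250322818756104
597
0.92 [[ 40. 257. 257.]
 [ 48. 245. 267.]
 [ 56. 245. 267.]
 [ 64. 244. 267.]]
[(0.66, array([0.5503, 0.0753, 0.0736]))]
```

View pics/x6.png

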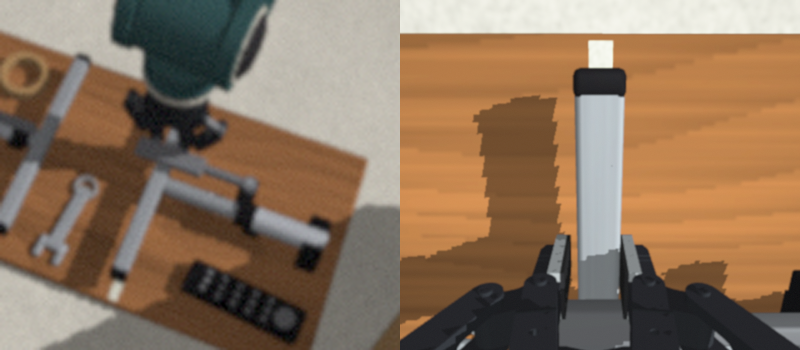

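The lever lies parallel to the pole on its stop: the push rose to 17 N with no further travel. The bar end (center 600) is over the tape (601). I'll close the grip firmly, with 2 mm compensation, so the final hold is certain.

```bash
python3 -m handwheel '0.25 -0.0005 0.002 0 0 0 0;0.15 -0.001 0.004 0 0 0 0;0.1 -0.001 0.004 0 0 0 0;0.1 -0.001 0.004 0 0 0 0;0.1 -0.001 0.004 0 0 0 0;0.1 -0.001 0.004 0 0 0 0' 25
python3 - <<'E'
from off import *
c=cap('wrist'); r=tapeoff(c); print(r[0],r[1][:,:3])
m=c['pixels'][150].astype(int).sum(1); print(np.nonzero((m>380))[0][[0,-1]])
k=cap('scene'); print([(r[0]['conf'],W(k,r[0]['at'])) for r in [bot.tip_of('scene','lever_tip')] if r])
E
```

```text
time_s: 15.85
ee_pos: [0.5212, 0.1103, 0.0619]
orientation: [-3.14, -0.003, -2.895]
ft_force: [-15.6, -7.1, 7.8]
gripper_width: 0.0194
grip_force: 34.1
621
0.86 [[ 40. 244. 259.]
 [ 48. 242. 264.]
 [ 56. 242. 265.]
 [ 64. 242. 265.]]
[  0 511]
[(0.85, array([0.5498, 0.073 , 0.0732]))]
```

The TCP is within about 1 mm of the aligned position across the bar, the grip is firm, and the lever reads about 0.03 rad. Handing in.

```bash
python3 -c "
from plant import bot; print(bot.sign_off())"
```

```text
the job is handed in; nothing more can be done
None
```

The job is handed in at about 16 s: the arm is still gripping the bar, which sits within about 1 mm of the tape's centre line by my measurements, the lever is shut against its stop at about 0.03 rad, and no move came near the other things; the hand-in gave no verdict.

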